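# Shut the assortment box and push its drawer home

## Robot

A 6-joint arm with a two-finger parallel gripper is mounted at the origin on the work surface. World frame = base frame: x ahead of the robot, y to its left, z up, the work surface at z = 0. Lengths are in m, angles in degrees, forces in N, time in s.
With the tool pointing down it reaches from about 0.35 to 0.975 m from the base axis. Payload 7.1 kg.
Tool frame: the origin (TCP) lies on the centre line of the jaws, within the pads' length; the fingertips stand 8 mm ahead of it and the grasp point (between the pads) lies 11 mm behind it; z points along the fingers, y is the direction in which the jaws open and shut (so a half turn about z gives the same grasp; the last joint's range is limited). The gripper opens to 88 mm and grips with 3 to 60 N. Pads are 20 mm wide; open, the fingers measure 115 mm over their backs; the gripper's body (75 mm by 178 mm) begins 61 mm behind the grasp point.
Start: joints at [-73.281, 24.242, 93.386, -0, 62.372, -1.089], TCP at [0.191, -0.595, 0.231] pointing down, gripper open.
Joint ranges: [-172.04, 172.04], [-51.8, 120.97], [4.93, 147.93], [-75.15, 255.16], [6.16, 154.13], [-145.62, 145.62]. Speed limits (degrees/s): [136.94, 136.94, 172.46, 180, 180, 180].

## Interface

Orientations are given as [roll, pitch, yaw] about the fixed x, y, z axes, in that order (R = Rz(yaw) Ry(pitch) Rx(roll)).
In Python, from plant import * gives the robot as it stands.
- The arm moves only by the shell command python3 -m inch 'ROWS'. ROWS is a JSON object of lists of equal length, an entry for each row: "xyz": the shift along the tool's x, y, z in units of 25 mm (1.0 is 25 mm), a list of three; "roll": the turn about the tool's z in units of 6 degrees (1.0 is 6 degrees); "jaw": the opening, from 0 (shut) to 1 (fully open). A call has 1 to 8 rows; each row is the pose to reach, as a shift and turn from the pose commanded when the call began, along the tool's axes at that moment; what a row does not reach only later rows make up. A row lasts 1/8 s, in which the tool goes at most 62.5 mm and 10.7 degrees, less where a joint would pass 70% of its speed; a pose out of reach is approached as far as the arm can. A call with a gripper value outside its range is refused whole. The fingers move at their own pace and stop on an object; the grip force is fixed at half the most. Time passes only in rows, so rows that repeat a pose let the fingers close. It gives the time, the measured TCP pose, the force and the opening at its end, in the units of the state.
- get_obs(): the state, without advancing time (a new reading comes with each control period).
- camera(name): name is "side" or "top" or "wrist"; returns a dict with "color" (384x512x3 uint8, blue, green, red), "K" (3x3 intrinsics, pixels), "rvec" (rotation vector, rad) and "tvec" (3), from world to camera coordinates, as OpenCV has them. Camera axes: x right, y down, z forward; pixel columns grow to the right and rows downward; lengths in m; the calibration is good to about 2 mm. The wrist camera is an equidistant fisheye: a pixel r from the principal point sees the ray r / f radians off the axis. A picture is of the moment at which its call begins. There is no depth.
- sign_off(): hands the job in, once; it reports no verdict.
The state is a dict: "t": time; "joint_positions": joint angles; "joint_vel": joint speeds; "joint_torque": joint torques, N m; "tool_pos": TCP position; "ee_rot": TCP orientation; "wrist_force": force on the tool from outside, world axes, zero at the start; "moment": the same for the moment, N m; "gripper_width": opening from 0.0 (shut) to 1.0 (fully open).
Only numpy, scipy, OpenCV 4.12 (cv2) and the standard library are available. Lean on these libraries where they do the work, as an engineer would, in place of code of your own. Each camera call takes 0.05 s, during which the arm holds its last target.

## Task

The top drawer of the low steel drawer unit stands pulled out with the yellow assortment box in it, its hinged clear lid open. With the fingertips alone, push the lid over and press it fully shut, then push the drawer fully home. Do not lift the box out of its place in the drawer or push the drawer in under an open lid, and leave the multimeter, screwdriver, battery pack and solder spool where they are.

Things in the scene. Friction and masses are not known exactly. Their poses are not given: they have to be found in the camera images.
- unit_front (a point): The low drawer unit, painted sheet steel, 300 deep x 230 wide x 150 mm high, fixed, in a row with a small-parts cabinet (165 mm high) and a power supply (145 mm high); they swap places. This point: on the bench, middle of the shell's lower front edge; x points from its front to its back (within 0.2 rad of the robot's x), y left, z up. Top plate's underside at z = 142 mm. Lower drawer shut, fixed.
- drawer (a joint): How far the top drawer is pulled out, in m: 0 is fully home (a firm stop), 0.18 fully out; it starts about 0.17 out. It runs straight along the unit's x axis on slides with about 3 N of friction, and stays where it is left.
- drawer_front (a point): Centre of the bare outer face of the top drawer's grey front, between its two label frames, 105 mm above the bench; x, y, z axes as the unit's. The front is 212 mm wide and runs from 27 mm below this point to 17 mm above it; along its lower edge a 4 mm thick, 100 mm wide pull lip sticks out 12 mm towards the robot. Home, this face stands 8 mm in front of the unit's shell.
- box_center (a point): Centre (half-way up) of the loose yellow assortment box, 130 deep (x) x 190 wide (y) x 42 mm high, 0.45 kg, with 8 pockets; axes as the box's. It stands flat in the drawer, with 4 to 6 mm play, behind the drawer's front, between 16 to 20 mm high steel walls. With the lid shut, the lid's top lies 129 mm above the bench, 13 mm under the unit's top plate.
- lid_hinge (a point): Middle of the lid's hinge line, along the upper rear (far, +x) edge of the box, 126 mm above the bench; axes as the box's. The hinge line runs along y.
- lid_edge (a point): Middle of the lid's free edge, on its outer face (the top when shut). The lid is a flat clear pane with a white rim, 130 mm from hinge to free edge, 190 mm wide, 3 mm thick, 0.08 kg; a white thumb tab 40 mm wide sticks out 6 mm beyond this point. Axes of the lid: x from the free edge to the hinge, z out of its outer face.
- lid (a joint): Opening angle of the lid in rad: 0 is fully shut (flat on the box, a firm stop), 1.57 upright, 1.75 leaning back at its stop. It starts 1.05 to 1.65 open, closes towards the robot, and its stiff hinge (0.09 N m) holds it where it is left, so it has to be pushed all the way down (about 1 to 2 N at its edge).
- screwdriver_grip (a point): The grey-handled screwdriver, 190 mm long, lying on the bench in front of the small-parts cabinet; this point is on its handle. To be left alone.
- multimeter: Black multimeter, about 158 x 79 x 38 mm, lying on the bench in front of the small-parts cabinet; origin at the centre of its underside. To be left alone.
- battery_pack: Blue battery pack of three cells, 67 x 57 x 19 mm, lying on the bench in front of the multimeter; origin at the centre of its underside. To be left alone.
- solder_spool: Solder spool, 54 mm across, 32 mm high, standing on the bench beside the battery pack; origin at the centre of its underside. To be left alone.
Mind the look-alikes: they are no part of the job. Of the things that look like the part that bears box_center, the larger one is meant.

How it is judged:
By the outcome, as a careful person would: the job done as asked, in the order asked, and still so for the second after the job is handed in, with the robot touching nothing.
It also fails if it takes over 48 s, if anything falls off the work surface, if the arm or the gripper's body presses on something with over 40 N, if the wrist force passes 120 N, or if a joint passes its speed limit or range.

## Working session

There is one attempt and no reset: what is moved stays moved. The work goes in short steps, Python scripts to look and compute and a shell command to move; the robot and the scene stay as the last step left them, time stands still between calls to the robot, and variables do not carry over. Pictures are saved under pics/ and viewed, and the job is handed in when it is done.

```bash
ls; mkdir -p pics; python3 - <<'E'
from plant import *
import cv2
print(get_obs())
for n in ["side","top","wrist"]:
    c=camera(n); cv2.imwrite(f"pics/{n}0.png",c["color"]); print(n,c["K"],c["rvec"],c["tvec"])
E
```

```text
pics
{'t': 0.0, 'joint_positions': array([-7.32833051e+01,  2.42852793e+01,  9.34337805e+01,  1.34982199e-06,
        6.23713855e+01, -1.09036036e+00]), 'joint_vel': array([-0.04891213, -0.06002703, -0.01142682, -0.097405  ,  0.0196327 ,
       -0.03175071]), 'joint_torque': array([ 4.46161421e-04, -5.44629407e+01, -2.73673546e+01,  6.42052386e-02,
        2.28650233e-02, -1.06412872e-04]), 'tool_pos': array([ 0.19097625, -0.59451251,  0.22987635]), 'ee_rot': array([-1.79909571e+02, -1.72229712e-03,  1.78070532e+01]), 'wrist_force': array([-0.19189035, -0.65343102, -0.12146044]), 'moment': array([ 0.00675435,  0.01274356, -0.00016257]), 'gripper_width': 1.0030561452297142}
side [[387.16669969   0.         259.87912486]
 [  0.         387.16669969 190.42600662]
 [  0.           0.           1.        ]] [ 0.05701084 -2.89532802  1.15772929] [0.45381849 0.09330556 0.91628308]
top [[438.60109352   0.         246.21627658]
 [  0.         438.60109352 191.25780799]
 [  0.           0.           1.        ]] [ 2.19162773 -2.13700444  0.08680438] [-0.02052026  0.4958954   1.33705682]
wrist [[297.31863964   0.         251.05071443]
 [  0.         297.31863964 191.28518597]
 [  0.           0.           1.        ]] [-2.35663204  1.71630284  0.23285367] [-0.62513223 -0.03164039  0.39063216]
```

View pics/side0.png

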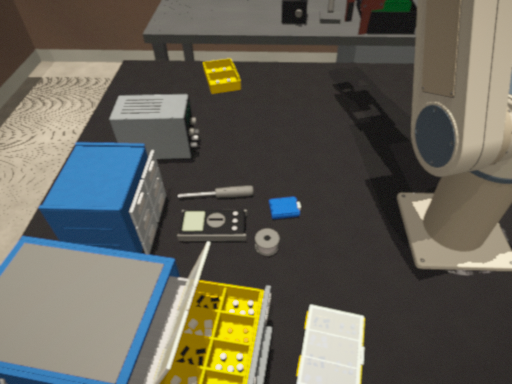

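View pics/top0.png

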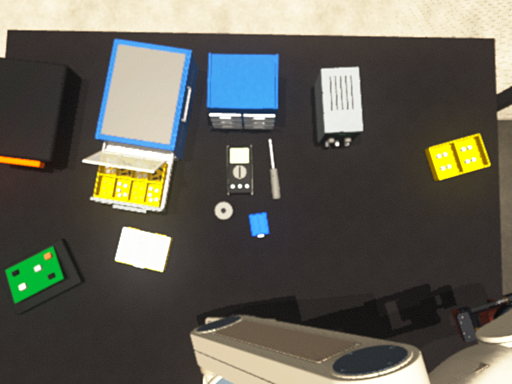

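View pics/wrist0.png

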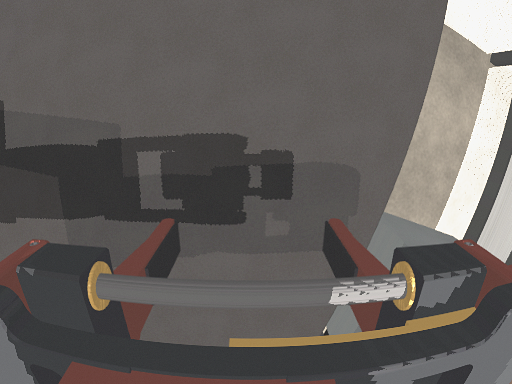

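```bash
cat > h.py <<'E'
from plant import *
import cv2, numpy as np
def ray(c,u,v):
    R=cv2.Rodrigues(c["rvec"])[0]; o=-R.T@c["tvec"]
    d=np.linalg.inv(c["K"])@[u,v,1]; return o,R.T@d
def atz(c,u,v,z):
    o,d=ray(c,u,v); return o+d*(z-o[2])/d[2]
def proj(c,P):
    return cv2.projectPoints(np.array(P,float).reshape(-1,1,3),c["rvec"],c["tvec"],c["K"],None)[0].reshape(-1,2)
def tri(c1,p1,c2,p2):
    o1,d1=ray(c1,*p1);o2,d2=ray(c2,*p2)
    A=np.c_[d1,-d2]; s=np.linalg.lstsq(A,o2-o1,rcond=None)[0]
    a=o1+s[0]*d1;b=o2+s[1]*d2
    return (a+b)/2,np.linalg.norm(a-b)
def crop(c,x0,y0,x1,y1,k,fn):
    cv2.imwrite(fn,cv2.resize(c["color"][y0:y1,x0:x1],None,fx=k,fy=k,interpolation=cv2.INTER_CUBIC))
E
python3 - <<'E'
from h import *
import pickle
t=camera("top");s=camera("side")
pickle.dump((t,s),open("c0.pkl","wb"))
crop(t,70,130,195,225,6,"pics/t1.png")
crop(s,120,230,290,384,4,"pics/s1.png")
for c in(t,s): print(-cv2.Rodrigues(c["rvec"])[0].T@c["tvec"])
E
```

```text
[ 0.36588801 -0.03141058  1.37811234]
[0.423896   0.58280448 0.73135693]
```

View pics/t1.png

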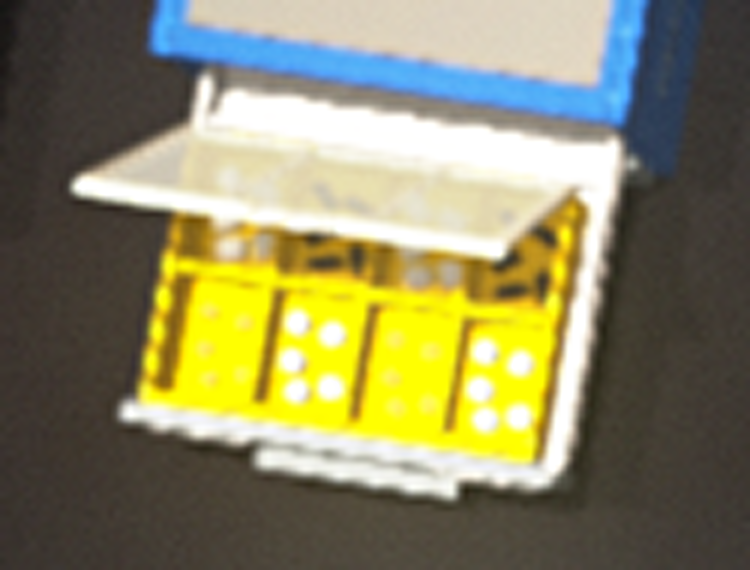

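View pics/s1.png

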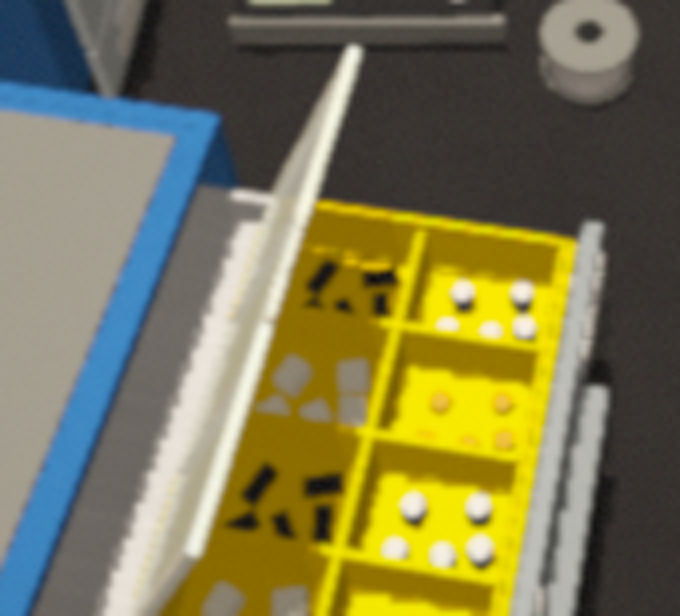

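```bash
python3 - <<'E'
from h import *
import pickle
t,s=pickle.load(open("c0.pkl","rb"))
T=lambda u,v:(70+u/6,130+v/6)
S=lambda u,v:(120+u/4,230+v/4)
print("front top L,R",atz(t,*T(125,412),.122),atz(t,*T(552,484),.122))
print("lip outer L,R z.08",atz(t,*T(255,465),.08),atz(t,*T(458,495),.08))
print("box fr L,R",atz(t,*T(145,402),.126),atz(t,*T(533,462),.126))
print("shell front top L,R",atz(t,*T(150,50),.15),atz(t,*T(625,122),.15))
print("side: front R top",atz(s,*S(595,222),.122))
print("lid R corner tri",tri(t,T(508,252),s,S(357,48)))
print("box rear right",atz(s,*S(315,200),.126), "box front right",atz(s,*S(578,240),.126))
E
```

```text
front top L,R [0.45430523 0.43841182 0.122     ] [0.42485296 0.23079482 0.122     ]
lip outer L,R z.08 [0.43252611 0.38771231 0.08      ] [0.42020712 0.28597147 0.08      ]
box fr L,R [0.45907083 0.42755811 0.126     ] [0.43494364 0.23953011 0.126     ]
shell front top L,R [0.62558885 0.42638111 0.15      ] [0.59605146 0.19787067 0.15      ]
side: front R top [0.42774618 0.23370644 0.122     ]
lid R corner tri (array([0.52079085, 0.22981475, 0.24103023]), np.float64(0.0011651927506174805))
box rear right [0.55192332 0.22981337 0.126     ] box front right [0.43485205 0.24500944 0.126     ]
```

Candidates: the box in the drawer, top (130,185); the shut small box on the bench, top (143,249); the yellow tray at top (458,157). Only the first sits in a pulled-out drawer with an open lid, and its measured width of about 190 mm matches. The unit is the grey/blue one at top (145,95), with a 230 mm front. Its yaw is about -7.8°, the lid is at about 1.2 rad, and the drawer is about 0.167 out.

```bash
python3 -m inch '{"xyz":[[0.5,-0.5,-1.5],[2,-2.3,-3],[4,-4.6,-3.2],[6,-6.9,-3.2],[8,-9.2,-3.2],[10,-11.5,-3.2],[12,-13.8,-3.2],[13,-15,-3.2]],"roll":[-1,-2.5,-4,-5.5,-7,-8.5,-10,-11.5],"jaw":[0,0,0,0,0,0,0,0]}'
python3 - <<'E'
from h import *
o=get_obs();c=camera("wrist")
R=cv2.Rodrigues(c["rvec"])[0]
print(-R.T@c["tvec"]-o["tool_pos"], o["ee_rot"],o["joint_positions"])
from scipy.spatial.transform import Rotation as Ro
Rt=Ro.from_euler("xyz",o["ee_rot"],degrees=True).as_matrix()
print("cam in tool",Rt.T@(-R.T@c["tvec"]-o["tool_pos"]))
print("togo tool units",Rt.T@(np.array([.581,.315,.31])-o["tool_pos"])/.025)
E
```

```text
t: 1.25
tool_pos: [0.3665, -0.1841, 0.3109]
ee_rot: [179.9, 0.0, 87.1]
wrist_force: [1.3, -0.2, 0.8]
gripper_width: 0.13
[0.00501124 0.07243867 0.15467397] [1.79945842e+02 1.90352541e-02 8.70767568e+01] [-2.83455500e+01 -5.19511946e-01  1.13810183e+02  6.59728799e-03
  6.66522444e+01 -2.54249273e+01]
cam in tool [ 0.07254858  0.00145671 -0.15469678]
togo tool units [20.37698194  7.55256018  0.03720599]
```

```bash
python3 -m inch '{"xyz":[[2,0.8,0],[4.3,1.6,0],[6.6,2.4,0],[8.9,3.3,0],[11.2,4.1,0],[13.5,5,0],[15.8,5.8,0],[17.5,6.5,0]],"roll":[-1.7,-3.4,-5.1,-6.8,-8.5,-10.2,-11.9,-13.6],"jaw":[0,0,0,0,0,0,0,0]}'
python3 -m inch '{"xyz":[[0,0,0]],"roll":[-0.6],"jaw":[0]}'
python3 - <<'E'
from h import *
o=get_obs()
from scipy.spatial.transform import Rotation as Ro
Rt=Ro.from_euler("xyz",o["ee_rot"],degrees=True).as_matrix()
print(o["tool_pos"],o["ee_rot"],o["joint_positions"])
print("togo tool units",Rt.T@(np.array([.583,.315,.31])-o["tool_pos"])/.025)
E
```

```text
t: 2.3
tool_pos: [0.5531, 0.2442, 0.3104]
ee_rot: [180.0, -0.0, 168.8]
wrist_force: [0.4, -1.4, -0.9]
gripper_width: 0.007
t: 2.42
tool_pos: [0.5534, 0.2447, 0.31]
ee_rot: [180.0, -0.0, 172.4]
wrist_force: [-0.3, 0.2, -0.0]
gripper_width: 0.001
[0.55342611 0.2447129  0.30999272] [ 1.79979152e+02 -4.94395712e-03  1.72370219e+02] [ 2.27169167e+01  1.80451098e+01  9.16208958e+01  2.17592273e-02
  7.03277293e+01 -5.96606249e+01]
togo tool units [-7.99197318e-01  2.94365564e+00  7.11072288e-04]
```

```bash
python3 -m inch '{"xyz":[[-0.4,1.5,0],[-0.8,2.9,0],[-0.8,2.9,0]],"roll":[0,0,0],"jaw":[0,0,0]}'
python3 - <<'E'
from h import *
t=camera("top");s=camera("side")
crop(t,60,100,210,220,5,"pics/t2.png")
crop(s,90,180,300,384,3.5,"pics/s2.png")
E
```

```text
t: 2.8
tool_pos: [0.5829, 0.3125, 0.31]
ee_rot: [180.0, -0.0, 172.1]
wrist_force: [-0.1, -0.1, -0.2]
gripper_width: 0.003
```

View pics/s2.png

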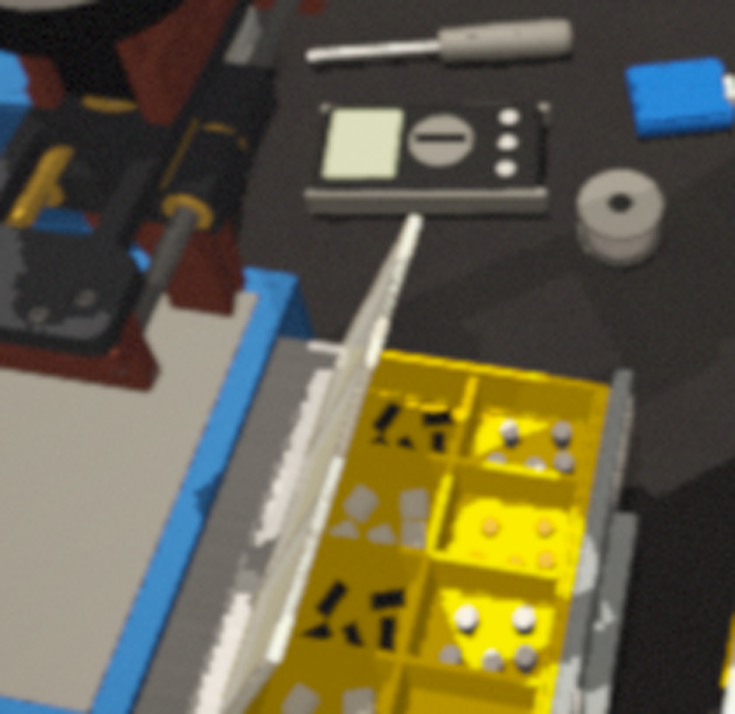

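View pics/t2.png

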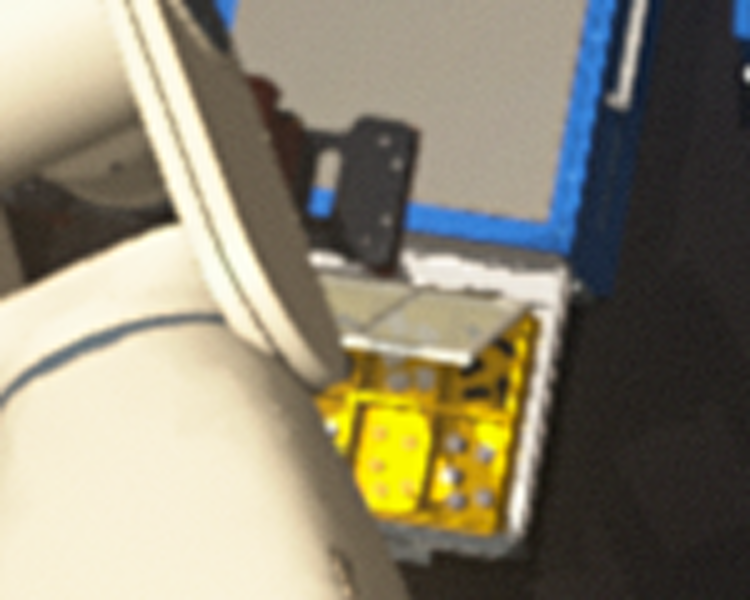

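```bash
python3 -m inch '{"xyz":[[0.2,0,1],[0.4,0,2],[0.5,0,3],[0.9,0,3.1],[1.25,0,3.1],[1.6,0,3.2],[1.9,0,3.35],[2.2,0,3.55]],"roll":[0,0,0,0,0,0,0,0],"jaw":[0,0,0,0,0,0,0,0]}'
python3 - <<'E'
from h import *
s=camera("side")
crop(s,90,180,300,384,3.5,"pics/s3.png")
E
```

```text
t: 3.9
tool_pos: [0.5277, 0.3188, 0.2222]
ee_rot: [180.0, 0.0, 172.0]
wrist_force: [-0.3, -0.4, 0.2]
gripper_width: 0.007
```

View pics/s3.png

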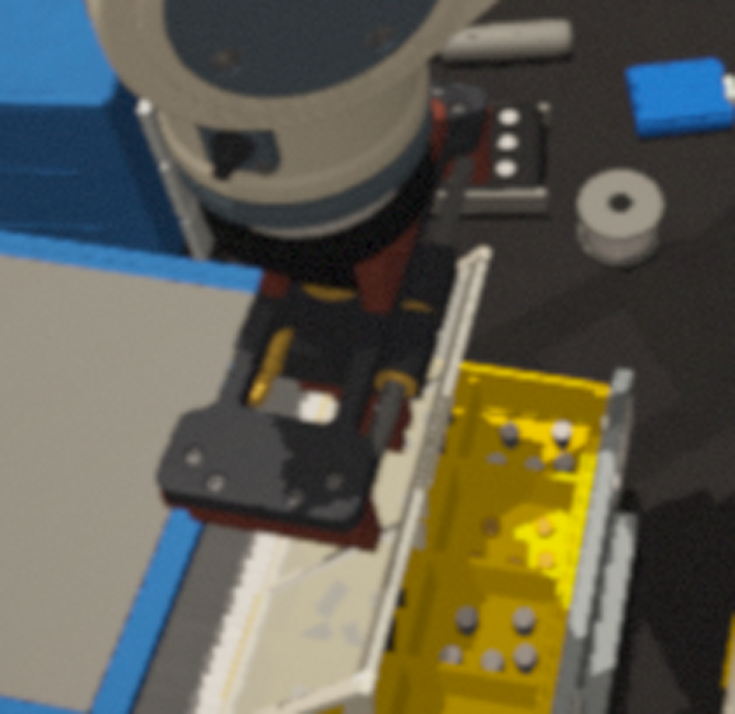

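```bash
python3 -m inch '{"xyz":[[0.31,0,0.19],[0.6,0,0.45],[0.84,0,0.7],[1.1,0,1],[1.28,0,1.3],[1.45,0,1.6],[1.6,0,1.94],[1.72,0,2.3]],"roll":[0,0,0,0,0,0,0,0],"jaw":[0,0,0,0,0,0,0,0]}'
python3 -m inch '{"xyz":[[0.1,0,0.3],[0.14,0,0.5],[0.17,0,0.7],[0.18,0,0.85],[0.18,0,0.95],[0.18,0,0.95]],"roll":[0,0,0,0,0,0],"jaw":[0,0,0,0,0,0]}'
python3 - <<'E'
from h import *
print(get_obs()["tool_pos"],get_obs()["wrist_force"])
s=camera("side")
crop(s,90,180,300,384,3.5,"pics/s4.png")
E
```

```text
t: 4.95
tool_pos: [0.4853, 0.3245, 0.1638]
ee_rot: [180.0, 0.0, 172.0]
wrist_force: [0.2, -0.9, -0.5]
gripper_width: 0.005
t: 5.7
tool_pos: [0.481, 0.3251, 0.1405]
ee_rot: [-180.0, -0.0, 172.0]
wrist_force: [0.1, 0.1, -0.2]
gripper_width: 0.006
[0.48103024 0.32508297 0.1405261 ] [ 0.07238533  0.09754407 -0.21097956]
```

View pics/s4.png

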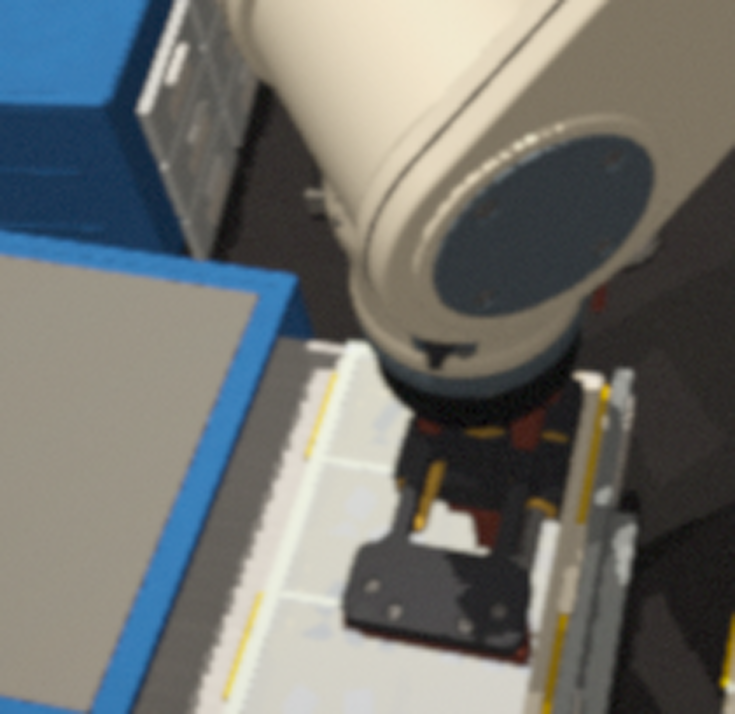

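```bash
python3 -m inch '{"xyz":[[0,0,0.08],[0,0,0.14],[0,0,0.16]],"roll":[0,0,0],"jaw":[0,0,0]}'
python3 -m inch '{"xyz":[[0,0,0.03],[0,0,0.06],[0,0,0.06]],"roll":[0,0,0],"jaw":[0,0,0]}'
```

```text
t: 6.12
tool_pos: [0.4812, 0.3252, 0.1372]
ee_rot: [180.0, 0.0, 172.0]
wrist_force: [-1.1, -1.5, 7.9]
gripper_width: 0.006
t: 6.5
tool_pos: [0.4817, 0.3252, 0.137]
ee_rot: [180.0, 0.1, 172.0]
wrist_force: [-3.4, -3.4, 15.8]
gripper_width: 0.008
```

```bash
python3 -m inch '{"xyz":[[0,0,-0.6],[0,0,-1.6],[1,0.05,-1.8],[2.5,0.15,-1.8],[3.5,0.15,-1.6],[3.5,0.15,-1.6]],"roll":[0,0,0,0,0,0],"jaw":[0,0,0,0,0,0]}'
python3 - <<'E'
from h import *
t=camera("top");s=camera("side");w=camera("wrist")
crop(s,90,180,300,384,3.5,"pics/s5.png")
crop(t,60,100,210,220,5,"pics/t5.png")
cv2.imwrite("pics/w5.png",w["color"])
E
```

```text
t: 7.25
tool_pos: [0.3918, 0.3406, 0.1744]
ee_rot: [-179.9, -0.1, 172.1]
wrist_force: [0.4, -0.5, -0.5]
gripper_width: 0.006
```

View pics/s5.png

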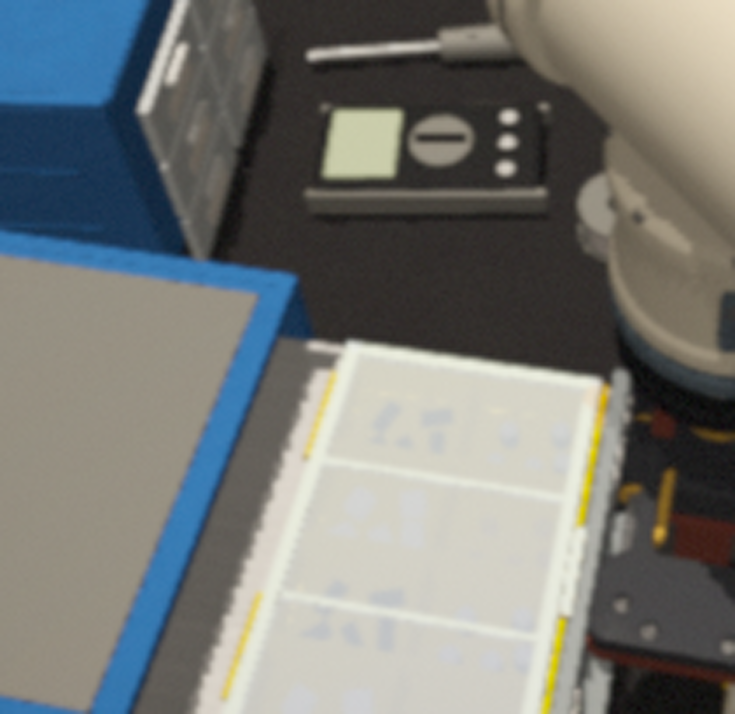

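View pics/t5.png

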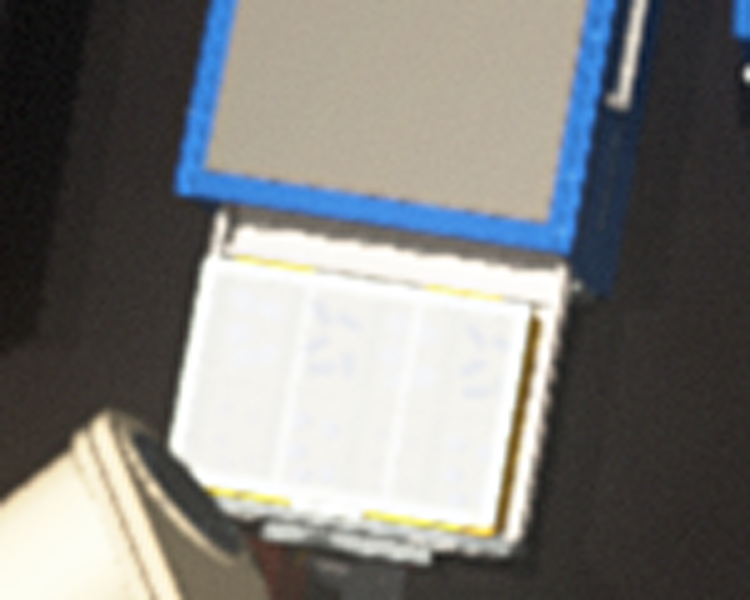

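View pics/w5.png

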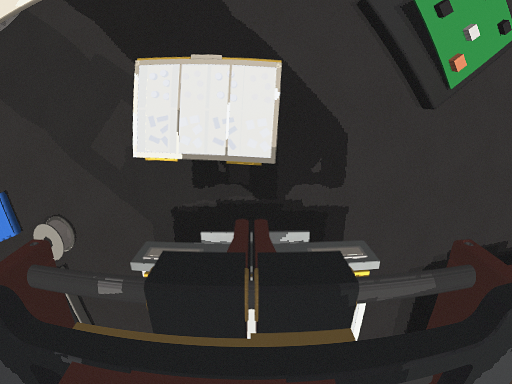

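```bash
python3 -m inch '{"xyz":[[0,0,1],[0,0,2],[0,0,2.8],[-0.4,0,2.8],[-0.8,0,2.8],[-1.1,0,2.8],[-1.4,0,2.8],[-1.7,0,2.8]],"roll":[0,0,0,0,0,0,0,0],"jaw":[0,0,0,0,0,0,0,0]}'
python3 - <<'E'
from h import *
s=camera("side");w=camera("wrist")
crop(s,90,180,300,384,3.5,"pics/s6.png")
E
```

```text
t: 8.4
tool_pos: [0.4372, 0.3351, 0.1056]
ee_rot: [180.0, -0.0, 172.0]
wrist_force: [-3.5, 2.1, 2.6]
gripper_width: 0.004
```

View pics/s6.png

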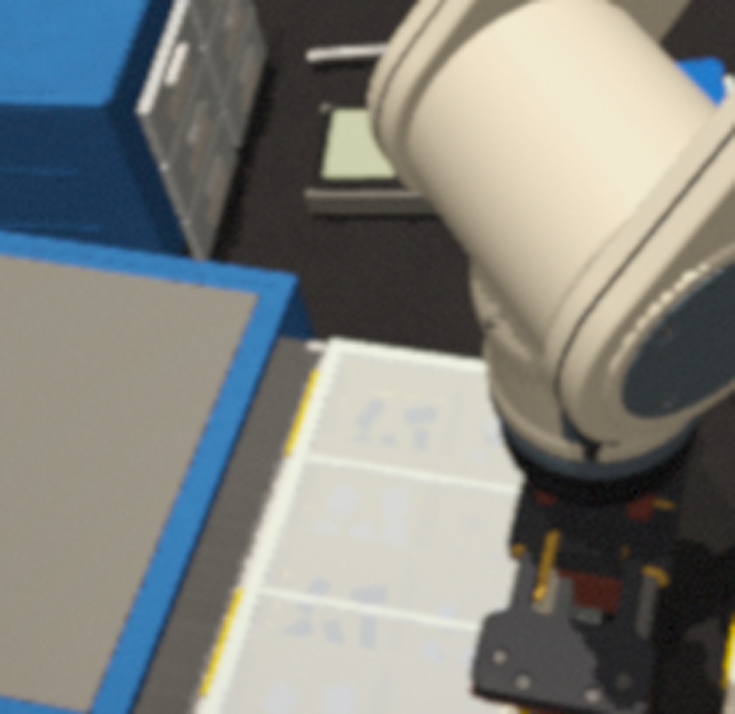

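```bash
python3 -m inch '{"xyz":[[-0.4,0,0],[-0.8,0,0],[-1.2,0,0],[-1.6,0,0],[-2,0,0],[-2.4,0,0],[-2.8,0,0],[-3.1,0,0]],"roll":[0,0,0,0,0,0,0,0],"jaw":[0,0,0,0,0,0,0,0]}'
python3 - <<'E'
from h import *
s=camera("side")
crop(s,90,180,300,384,3.5,"pics/s7.png")
E
```

```text
t: 9.5
tool_pos: [0.5145, 0.3244, 0.1051]
ee_rot: [180.0, 0.0, 172.0]
wrist_force: [-3.4, 3.5, 0.1]
gripper_width: 0.007
```

View pics/s7.png

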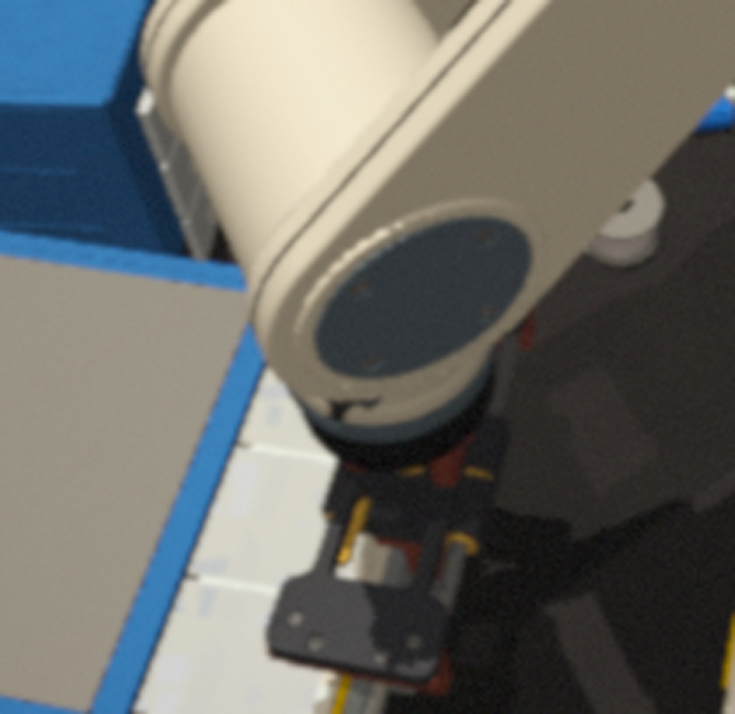

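```bash
python3 -m inch '{"xyz":[[-0.4,0,0],[-0.8,0,0],[-1.2,0,0],[-1.6,0,0],[-2,0,0],[-2.3,0,0],[-2.5,0,0],[-2.65,0,0]],"roll":[0,0,0,0,0,0,0,0],"jaw":[0,0,0,0,0,0,0,0]}'
python3 -m inch '{"xyz":[[-0.1,0,0],[-0.2,0,0],[-0.3,0,0],[-0.35,0,0]],"roll":[0,0,0,0],"jaw":[0,0,0,0]}'
```

```text
t: 10.55
tool_pos: [0.5795, 0.3151, 0.1051]
ee_rot: [180.0, -0.0, 172.0]
wrist_force: [-3.1, 3.9, -0.4]
gripper_width: 0.008
t: 11.05
tool_pos: [0.5881, 0.3138, 0.1051]
ee_rot: [-180.0, -0.0, 172.0]
wrist_force: [-1.5, 2.6, -0.3]
gripper_width: 0.004
```

```bash
python3 -m inch '{"xyz":[[-0.08,0,0],[-0.16,0,0],[-0.24,0,0],[-0.24,0,0]],"roll":[0,0,0,0],"jaw":[0,0,0,0]}'
```

```text
t: 11.55
tool_pos: [0.5928, 0.3132, 0.1051]
ee_rot: [-180.0, -0.1, 172.0]
wrist_force: [-8.0, 4.0, 3.1]
gripper_width: 0.008
```

```bash
python3 -m inch '{"xyz":[[-0.06,0,0],[-0.12,0,0],[-0.12,0,0]],"roll":[0,0,0],"jaw":[0,0,0]}'
```

```text
t: 11.92
tool_pos: [0.5928, 0.3131, 0.1051]
ee_rot: [-179.9, -0.5, 172.0]
wrist_force: [-18.2, 5.5, 9.0]
gripper_width: 0.005
```

Position stalled at x = 0.5928, where I predicted home, and the force is rising, so the drawer is at its firm stop. Next I back off straight and check.

```bash
python3 -m inch '{"xyz":[[0.4,0,0],[1,0,0],[2,0,0],[3.5,0,-1],[5,0,-3],[6.5,0,-5],[8,0,-6],[8,0,-6]],"roll":[0,0,0,0,0,0,0,0],"jaw":[0,0,0,0,0,0,0,0]}'
python3 -m inch '{"xyz":[[0,-2,0],[0,-4,0],[0,-6,0],[0,-8,0],[0,-10,0],[0,-12,0],[0,-12,0]],"roll":[0,0,0,0,0,0,0],"jaw":[0,0,0,0,0,0,0]}'
python3 - <<'E'
from h import *
t=camera("top");s=camera("side")
crop(t,60,20,260,260,2.5,"pics/t8.png")
crop(s,0,180,300,384,2.6,"pics/s8.png")
E
```

```text
t: 12.92
tool_pos: [0.3979, 0.341, 0.2575]
ee_rot: [179.8, 0.2, 172.1]
wrist_force: [-0.2, 0.5, -0.7]
gripper_width: 0.006
t: 13.8
tool_pos: [0.3568, 0.0404, 0.2544]
ee_rot: [-179.9, -0.0, 171.7]
wrist_force: [-0.1, -0.1, 0.1]
gripper_width: 0.006
```

View pics/t8.png

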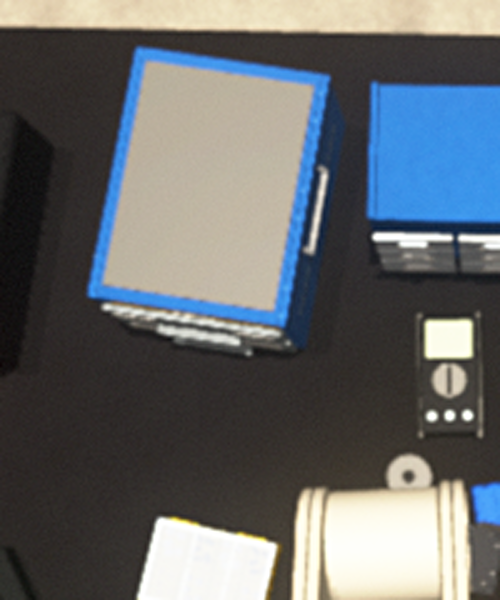

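View pics/s8.png

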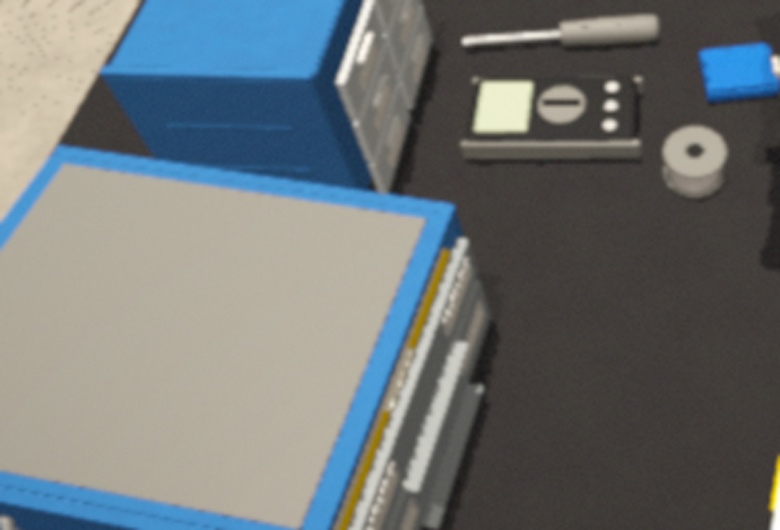

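```bash
python3 - <<'E'
from h import *
import pickle
t0,s0=pickle.load(open("c0.pkl","rb"))
s=camera("side")
a=np.deg2rad(-7.9);ux=np.array([np.cos(a),np.sin(a)])
sh=np.array([.6108,.3121])
p=atz(s,466/2.6,180+240/2.6,.122);q=atz(s,456/2.6,180+205/2.6,.15)
print(p,q,"front u vs shell",(p[:2]-q[:2])@ux,(p[:2]-sh)@ux)
# multimeter etc region compare
for n,(x0,y0,x1,y1) in dict(driver=(175,182,257,202),meter=(175,205,250,245),batt=(265,193,303,220),spool=(252,226,283,258)).items():
    print(n,np.abs(s["color"][y0:y1,x0:x1].astype(int)-s0["color"][y0:y1,x0:x1]).mean(), cv2.phaseCorrelate(cv2.cvtColor(s0["color"][y0:y1,x0:x1],6).astype(np.float32),cv2.cvtColor(s["color"][y0:y1,x0:x1],6).astype(np.float32))[0])
print(get_obs()["tool_pos"])
crop(s,120,240,210,384,5,"pics/s9.png")
E
```

```text
[0.59055766 0.21312784 0.122     ] [0.5948716  0.20303175 0.15      ] front u vs shell -0.005660645835035865 -0.006447043961492963
driver 12.698373983739838 (-0.018736278582096588, 0.009935695861072347)
meter 13.944555555555555 (0.5030547816254582, -0.10584514199994999)
batt 10.618258609486679 (-0.1095913618016695, 0.6279608551951057)
spool 14.91733870967742 (-0.1982347730734979, 0.11545653429541147)
[0.3575957  0.04339596 0.25482638]
```

View pics/s9.png

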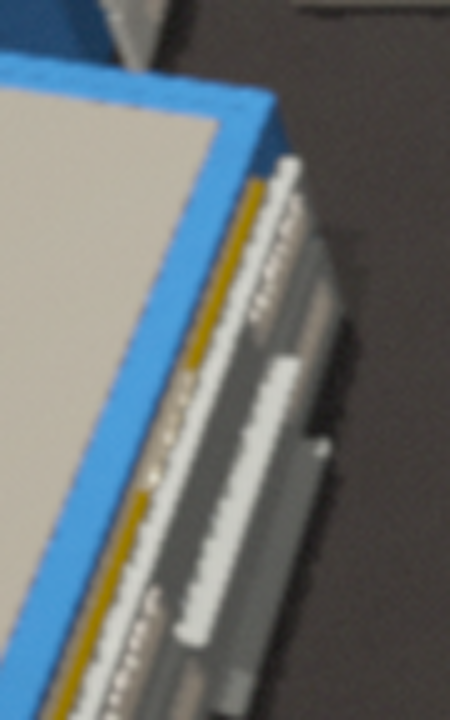

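```bash
python3 -c "
from plant import *
print(sign_off())"
```

```text
the job is handed in; nothing more can be done
None
```

The lid is shut, the drawer is fully home, and the job is handed in at about 14 s of the 48 s limit.

**Lid:** With the jaws shut, I brought the fingertips down behind the lid, swept it over towards the robot and pressed its edge down. It met a firm stop with the tips at z = 0.129 m, the shut height given, at about 16 N. The pictures taken before I moved the drawer showed it flat.

**Drawer:** I pushed the middle of the front in with the fingertips at about 4–5 N. It stopped at TCP x = 0.593 m, where I had predicted home, and did not move as the push rose to about 18 N. I then backed off clear of everything.

**Last checks:**
- **Drawer front:** the side picture puts it about 6 mm in front of the shell against 8 mm expected, which is within the calibration error.
- **Other items:** the multimeter, screwdriver, battery pack and spool show no shift beyond about 0.6 pixel. The brightness in those areas changed somewhat, which I put down to the arm's shadow.
- **Not checked:** the lid inside the closed drawer cannot be seen fully, only the yellow rim and lid edge in the gap.

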